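Square up a stool leg and lay its rail

ROBOT

A 7-joint arm with a two-finger parallel gripper is mounted at the origin on the work surface. World frame = base frame: x ahead of the robot, y to its left, z up, the work surface at z = 0. Lengths are in m, angles in rad, forces in N, time in s.
With the tool pointing down it reaches from about 0.425 to 0.875 m from the base axis. Payload 8.4 kg.
Tool frame: the origin (TCP) lies at the very end of the fingers, on their centre line; the grasp point (between the pads) lies 19 mm behind it; y points along the fingers, z is the direction in which the jaws open and shut, and the axes are right-handed (so a half turn about y gives the same grasp; the last joint's range is limited). The gripper opens to 87 mm and grips with 3 to 60 N. Pads are 19 mm wide; open, the fingers measure 117 mm over their backs; the gripper's body (75 mm by 190 mm) begins 51 mm behind the grasp point.
Start: joints at [1.085, 0.333, 0.04, 1.465, -0.013, 1.343, -0.059], TCP at [0.245, -0.602, 0.223] pointing down, gripper open.
Joint ranges: [-2.58, 2.58], [-0.38, 2.09], [-1.3, 1.39], [0.25, 2.4], [-1.5, 4.64], [0.08, 2.09], [-2.65, 2.65]. Speed limits (rad/s): [2.22, 2.22, 2.79, 2.79, 3.14, 3.14, 3.14].

INTERFACE

Orientations are given as a rotation vector (axis times angle).
In Python, from station import env gives the robot as it stands.
- The arm moves only by the tool apply_moves, never from a script. Its argument "targets" is a list of rows, each a list of 3 entries, a list of its own where there are three numbers: the shift along the tool's x, y, z in m, then the turn about the tool's y in rad, then the closure, from 0 (fully open) to 1 (shut). In form: [[[dx, dy, dz], turn, hand], ...]. A call has 1 to 20 rows; each row shifts and turns the commanded pose from where the row before left it, along the tool's axes as they then stand; what a row does not reach is not made up. A row lasts 1/8 s, in which the tool goes at most 62.5 mm and 10.7 degrees, less where a joint would pass 70% of its speed; a pose out of reach is approached as far as the arm can. A call with a gripper value outside its range is refused whole. The fingers move at their own pace and stop on an object; "grip_force" is the grip in N (left out, the last holds). Time passes only in rows, so rows that do not move let the fingers close. It gives the time, the measured TCP pose, the force and the opening at its end, in the units of the state.
- env.sense(): the state, without advancing time (a new reading comes with each control period).
- env.grab_frame(name): name is "scene" or "top" or "wrist"; returns (picture, depth): 420x560x3 uint8, red, green, blue; 420x560 float32, m along the optical axis (not along the pixel's ray), 0 where there is no reading.
- env.get_calibration(name): a dict with "fx", "fy", "cx", "cy" (pixels), "origin" and "attitude" of the camera in the world. Camera axes: x right, y up, looking along -z (the intrinsics and any distortion apply to the point x, -y, -z); pixel columns grow to the right and rows downward; lengths in m; the calibration is good to about 2 mm. A picture is of the moment at which its call begins: read the wrist's pose just before it. get_calibration takes no time and is no camera call; for the wrist camera it gives the pose at the moment of the call.
- env.close_job(): hands the job in, once; it reports no verdict.
The state is a dict: "clock": time; "joint_pos": joint angles; "qd": joint speeds; "joint_torque": joint torques, N m; "position": TCP position; "tcp_rot": TCP orientation; "wrist_force": force on the tool from outside, world axes, zero at the start; "ft_torque": the same for the moment, N m; "finger_gap": finger opening in m.
Only numpy, scipy, OpenCV 4.12 (cv2) and the standard library are available. Lean on these libraries where they do the work, as an engineer would, in place of code of your own. Each camera call takes 0.05 s, during which the arm holds its last target. There are 200 camera calls.

TASK

One leg of the upside-down stool, at the end nearer the arm, is still loose in its socket and has been left turned: turn it until its notch faces straight along the pencil line on the seat, towards the notch of the glued leg opposite. Then take the dark rail from the bench and lay it gently, without dropping it, into the two notches, like the rail already fitted at the far end: level, fully down on both ledges and in line with the legs' sides. Leave the other things on the bench and the seat where they are.

Things in the scene. Friction and masses are not known exactly. Their poses are not given: they have to be found in the camera images.
- stool: Wooden stool lying upside down, fixed to the bench by a steel holdfast. Origin: centre of the seat's face on the bench; x along the seat away from the robot (yaw 0), z up. Seat 320 x 220 x 32 mm. Two pairs of 34 mm square legs, at x = -105 mm (near pair) and +105 mm (far pair, its rail fitted), rise from y = +60 and -60 mm and lean outwards, 25 degrees off vertical; their feet are on top.
- leg (a joint): Turn of the loose leg (near pair, +y side; the other three are glued) about its leaning axis, rad. 0 = its notch faces straight along the pencil line to the leg opposite; positive = anticlockwise seen from its foot, looking down the leg. Stiff both ways (about 0.25 N m, a firm grip is needed), stays where it is left, cannot come out.
- leg_foot (a point): Loose leg: centre of its foot's end face, its upper end, 240 mm above the bench. z: out of the foot along the leg's axis; x, y: square to its side faces (34 mm apart both ways), turning with the leg. The notch is in its -y face; the 80 mm nearest the foot are plain, with nothing around or above. A short pencil line on the end runs from the centre towards the notched face.
- leg_socket (a point): Where the loose leg's axis leaves the seat's upper face, 32 mm above the bench; 230 mm along the axis from the foot. Fixed; axes as the stool's. The pencil line on the seat runs from here along -y to the socket of the glued leg opposite, 120 mm away.
- glued_notch (a point): Inner corner of the glued leg's notch (near pair, -y side), mid-width, 135 mm above the bench; axes as the stool's. From here a level ledge runs 13 mm towards +y and an upright back wall rises 28 mm; both are cut across the leg's full 34 mm width. Open above. The loose leg's notch is its mirror image when rightly turned; the two back walls then stand 205 mm apart.
- rail_seat (a point): Where the centre of the loose rail lies when it rests properly in the two notches of the near pair, 149 mm above the bench. Axes as the stool's: the rail lies along y. A rail lowered from straight above meets nothing before the notches if the loose leg is rightly turned.
- rail_mid (a point): Loose rail of dark wood: straight bar 200 (along its y) x 34 (x) x 28 mm (z), 0.1 to 0.2 kg, lying flat on the bench to the right of the stool; this point is its centre. Both ends are alike. In the notches it has 2.5 mm of play at each end.
- try_square: Bystander, to be left alone: try square, 110 mm dark wooden stock with a 130 mm steel blade, lying on the stool's seat between the pairs of legs.
- mallet: Bystander, to be left alone: joiner's mallet, wooden head 75 x 120 x 64 mm, handle 240 mm, on the bench to the left.
- plane: Bystander, to be left alone: wooden hand plane, 200 mm long with a cross handle, on the bench at the back left.
- chisel: Bystander, to be left alone: chisel, yellow handle, 285 mm long, on the bench to the far right.
- glue: Bystander, to be left alone: yellow glue bottle, 60 mm across and 170 mm tall, standing on the bench at the back right.
- offcut: Bystander, to be left alone: pale wood offcut 130 x 55 x 34 mm, on the bench at the back right.
- gauge: Bystander, to be left alone: wooden marking gauge, 200 mm long, on the bench at the front left.
Things that resemble listed ones, but are neither listed nor needed, are in the scene too. What is shaped like the part that bears rail_mid but turquoise is not meant.

How it is judged:
On the way, in this order (a step that is already met when the one before it is completed fails the run):
1. the loose leg's notch faces along the pencil line, to within 7 degrees, and the leg has been let go (value of joint leg between -0.12 and 0.12 rad and contact force between the fingers and leg below 0.1 N), for 0.2 s.
2. the rail lies in both notches of the near pair (x of rail_mid in the frame of rail_seat between -0.008 and 0.008 m and y of rail_mid in the frame of rail_seat between -0.006 and 0.006 m and z of rail_mid in the frame of rail_seat between -0.004 and 0.004 m and angle between the y axis of rail_mid and the y axis of stool, either way round below 0.06 rad), for 0.2 s.
At the end, for the whole second after the job is handed in: The notch faces along the pencil line within 0.12 rad; the rail rests in both near notches, its centre within 8 mm of their middle across the rail, 6 mm along it and 4 mm in height, level and parallel to the line within 0.06 rad; leg and rail let go, rail at rest (all of step 1 and all of step 2 and linear speed of rail below 0.01 m/s and contact force between the fingers and rail below 0.1 N); the robot touches nothing.
It fails at once if the rail is dropped: it falls faster than 0.6 m/s out of the fingers (linear speed of rail above 0.6 m/s and contact force between the fingers and rail below 0.05 N).
It fails at once if a bystander is shifted by more than 30 mm (distance of any of try_square, mallet, plane, chisel, glue, offcut, gauge from where it was at the start of the episode above 0.03 m).
It also fails if it takes over 53 s, if anything falls off the work surface, if the arm or the gripper's body presses on something with over 40 N, if the wrist force passes 120 N, or if a joint passes its speed limit or range.

## Working session

There is one attempt and no reset: what is moved stays moved. The work goes in short steps, Python scripts to look and compute and a tool call to move; the robot and the scene stay as the last step left them, time stands still between calls to the robot, and variables do not carry over. Pictures are saved under pics/ and viewed, about 8 in all and at most 12, crops included, and the job is handed in when it is done.

Besides the shell and the picture viewer there is one more tool, called as name(argument=value, ...), one argument or row to a line, values as JSON. apply_moves: Moves the arm, as the interface text tells. Its arguments: {"type":"object","properties":{"targets":{"type":"array","items":{"type":"array"}},"grip_force":{"type":"number"}},"required":["targets"]}

```bash
mkdir -p pics; ls
python3 - <<'E'
from station import env
import cv2,numpy as np,pickle
np.set_printoptions(precision=4,suppress=True)
print(env.sense())
for n in ("scene","top"):
    c=env.get_calibration(n);im,d=env.grab_frame(n)
    print(n,c); np.savez(f'{n}0.npz',im=im,d=d)
    cv2.imwrite(f'pics/{n}0.png',im[:,:,::-1])
E
```

```text
pics
{'clock': 0.0, 'joint_pos': array([ 1.0848,  0.3339,  0.0399,  1.4663, -0.0134,  1.3433, -0.0585]), 'qd': array([-0.0012, -0.0018, -0.0002,  0.0003, -0.0009, -0.001 , -0.0005]), 'joint_torque': array([ -0.0009, -65.6365,   1.3346, -40.3812,  -0.0599,   0.0449,
         0.0001]), 'position': array([ 0.245 , -0.6015,  0.2216]), 'tcp_rot': array([-0.394 ,  2.0112, -2.008 ]), 'wrist_force': array([ 0.164 , -0.9196,  0.3734]), 'ft_torque': array([ 0.0785,  0.0336, -0.0304]), 'finger_gap': 0.08686289771203635}
scene {'fx': 480.1359393000519, 'fy': 480.1359393000519, 'cx': 276.79122597042846, 'cy': 212.29467437886842, 'origin': array([1.5049, 0.501 , 1.6068]), 'attitude': array([0.4008, 0.6673, 1.996 ])}
top {'fx': 424.88593956452434, 'fy': 424.88593956452434, 'cx': 281.26679235851, 'cy': 215.70682089487616, 'origin': array([0.2643, 0.0064, 1.5399]), 'attitude': array([ 0.1452, -0.1577, -1.5913])}
```

View pics/top0.png

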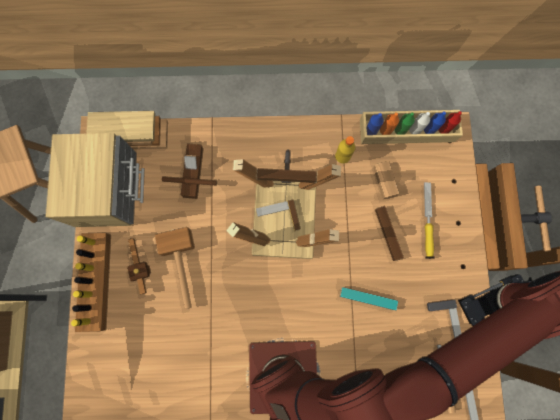

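View pics/scene0.png

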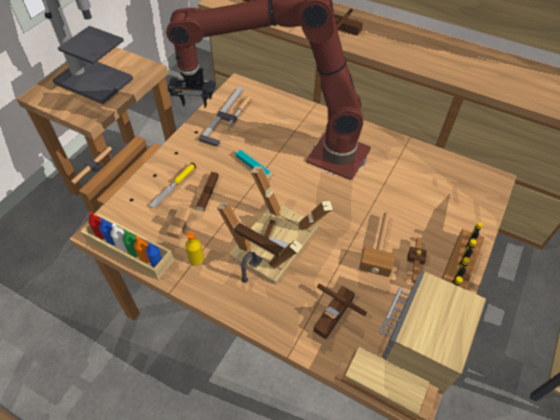

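The top view shows the stool at about (284,220). The loose leg's foot is at (233,230), the glued leg's foot at (333,237), the dark rail at (389,233) and the turquoise decoy at (369,298).

```bash
cat > h.py <<'E'
import numpy as np,cv2
from scipy.spatial.transform import Rotation as R
np.set_printoptions(precision=4,suppress=True)
def cloud(c,d):
    v,u=np.mgrid[:d.shape[0],:d.shape[1]]
    p=np.stack([(u-c['cx'])/c['fx']*d,-(v-c['cy'])/c['fy']*d,-d],-1)
    return p@R.from_rotvec(c['attitude']).as_matrix().T+c['origin']
def rect(xy):
    (c,s,a)=cv2.minAreaRect((xy*1000).astype(np.float32)); return np.array(c)/1000,np.array(s),a
E
python3 - <<'E'
from h import *
from station import env
f=np.load('top0.npz');im,d=f['im'],f['d'];P=cloud(env.get_calibration('top'),d)
z=P[...,2]
print('bench z',np.median(z[300:330,230:330]),'nodata',(d==0).mean())
def blobs(m,name,mn=15):
    n,l,s,c=cv2.connectedComponentsWithStats(m.astype(np.uint8))
    for i in range(1,n):
        if s[i,4]>mn:
            q=P[l==i]; print(name,s[i,4],c[i],q.mean(0),*rect(q[:,:2]))
roi=np.zeros(z.shape,bool);roi[150:280,215:420]=1
blobs(roi&(z>.022)&(z<.044)&(d>0),'z22-44')
blobs(roi&(z>.215)&(z<.26),'feet',3)
g=im.sum(-1)<330
r=np.zeros_like(roi);r[195:275,365:412]=1
blobs(r&(z>.015)&g,'rail')
# enlarged crop
a=cv2.resize(im[150:270,220:420,::-1],None,fx=4,fy=4,interpolation=cv2.INTER_CUBIC);cv2.imwrite('pics/crop1.png',a)
f=np.load('scene0.npz');im2,d2=f['im'],f['d'];P=cloud(env.get_calibration('scene'),d2);z=P[...,2]
roi=np.zeros(z.shape,bool);roi[160:280,180:340]=1
blobs(roi&(z>.215)&(z<.26),'sc feet',3)
E
```

```text
bench z -0.0009769409514615024 nodata 0.0038477891156462585
z22-44 31 [341.7419 158.5161] [ 0.7686 -0.2399  0.0314] [ 0.7719 -0.2411] [56.7463 24.4141] 67.16740417480469
z22-44 534 [386.3652 179.0506] [ 0.6852 -0.3996  0.033 ] [ 0.6864 -0.4   ] [130.975   57.6275] 12.002881050109863
z22-44 3777 [283.6706 218.8385] [ 0.5467 -0.0178  0.0316] [ 0.5493 -0.0194] [219.7914 278.1665] 85.41484832763672
z22-44 504 [389.5873 232.7242] [ 0.4865 -0.3979  0.0277] [ 0.4884 -0.3981] [200.0667  37.0765] 16.049991607666016
feet 171 [240.538  165.5146] [0.6849 0.1187 0.2355] [0.6865 0.1191] [47.3757 36.8354] 81.28621673583984
feet 174 [333.2586 170.4943] [ 0.661  -0.1772  0.2355] [ 0.6628 -0.1779] [43.9353 35.319 ] 87.3458251953125
feet 178 [235.573  229.8539] [0.4769 0.1357 0.2356] [0.4789 0.1362] [43.813  40.5754] 44.298072814941406
feet 173 [331.0636 235.    ] [ 0.4531 -0.16    0.2362] [ 0.4537 -0.1597] [45.4996 34.0878] 84.67369079589844
rail 559 [389.4258 232.8891] [ 0.4845 -0.3945  0.0377] [ 0.4263 -0.1911] [198.3742 470.7873] 16.50203514099121
sc feet 124 [257.379  172.4194] [ 0.4596 -0.1567  0.234 ] [ 0.4565 -0.1609] [47.2952 41.5325] 85.00849914550781
sc feet 130 [324.4231 206.8462] [0.4848 0.1399 0.2352] [0.4835 0.1394] [37.1283 46.687 ] 33.96747970581055
sc feet 139 [223.9784 208.3165] [ 0.6686 -0.1732  0.2343] [ 0.6647 -0.176 ] [46.6464 39.115 ] 88.30107116699219
sc feet 137 [293.562 247.073] [0.6934 0.1241 0.2361] [0.689  0.1216] [44.8028 39.4589] 79.62480926513672
```

View pics/crop1.png

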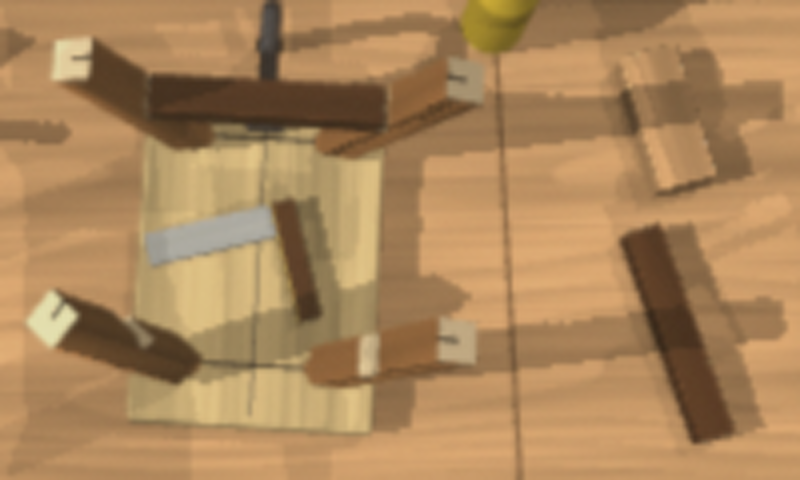

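The crop shows the loose leg's foot mark at (52,320)→(62,302), pointing up and to the right. The leg is turned about +50°, so it needs a clockwise turn seen from above. The glued leg's mark points left, and the rail runs from (645,235) to (715,435).

```bash
cat >> h.py <<'E'
yaw=-0.083; SC=np.array([.570,-.0205,0])
Rs=R.from_euler('z',yaw).as_matrix()
def S(p): return Rs@np.array(p)+SC
FOOT=S([-.105,.157,.240]); SEAT=S([-.105,0,.149])
def plan(env,goal,jaw=None):
    "shift in tool axes to world goal for the TCP, turn to bring jaw line to world angle (deg)"
    s=env.sense(); M=R.from_rotvec(s['tcp_rot']).as_matrix()
    jd=np.degrees(np.arctan2(M[1,2],M[0,2]))
    print('tcp',s['position'],'jaw',jd,'tooly',M[:,1],'gap',s['finger_gap'],'t',s['clock'],'F',s['wrist_force'],'q7',s['joint_pos'][6])
    print('shift',M.T@(np.array(goal)-s['position']))
    if jaw is not None:
        t=-(jaw-jd); t=(t+90)%180-90; print('turn rad',np.radians(t),np.radians(t-180*np.sign(t)))
E
python3 - <<'E'
from h import *
from station import env
print(FOOT,SEAT)
plan(env,[.5,-.25,.40],42)
plan(env,[FOOT[0],FOOT[1],.42],42)
M=R.from_rotvec(env.sense()['tcp_rot']).as_matrix();print(M)
c=env.get_calibration('wrist');print(c['origin'],R.from_rotvec(c['attitude']).as_matrix(),c['fx'])
E
```

```text
[0.4784 0.1447 0.24  ] [ 0.4654 -0.0118  0.149 ]
tcp [ 0.245  -0.6016  0.2217] jaw -67.83714173861846 tooly [-0.0006  0.0013 -1.    ] gap 0.08699108210444 t 0.1 F [-0.3129  0.2761 -0.1929] q7 -0.05848429375836079
shift [-0.3688 -0.178  -0.2297]
turn rad 1.224572889271212 -1.9170197643185813
tcp [ 0.245  -0.6016  0.2217] jaw -67.83714173861846 tooly [-0.0006  0.0013 -1.    ] gap 0.08699108210444 t 0.1 F [-0.3129  0.2761 -0.1929] q7 -0.05848429375836079
shift [-0.4976 -0.1974 -0.6034]
turn rad 1.224572889271212 -1.9170197643185813
[[-0.9261 -0.0006  0.3772]
 [-0.3772  0.0013 -0.9261]
 [ 0.0001 -1.     -0.0015]]
[ 0.3227 -0.5695  0.385 ] [[ 0.3781  0.8819  0.2815]
 [-0.9258  0.3602  0.115 ]
 [ 0.     -0.3041  0.9526]] 338.3824182532068
```

apply_moves(
  targets=[
    [[-0.037,-0.018,-0.023],0,0],
    [[-0.037,-0.018,-0.023],0,0],
    [[-0.037,-0.018,-0.023],0,0],
    [[-0.037,-0.018,-0.023],0,0],
    [[-0.037,-0.018,-0.023],0,0],
    [[-0.037,-0.018,-0.023],0,0],
    [[-0.037,-0.018,-0.023],0,0],
    [[-0.037,-0.018,-0.023],0,0],
    [[-0.037,-0.018,-0.023],0,0],
    [[-0.037,-0.018,-0.023],0,0],
  ],
)

```text
clock: 1.35
position: [0.5016, -0.2481, 0.4028]
tcp_rot: [-0.394, 2.01, -2.009]
wrist_force: [0.8, -1.3, 0.6]
finger_gap: 0.0871
```

apply_moves(
  targets=[
    [[-0.016,0,-0.047],0,0],
    [[-0.016,0,-0.047],0,0],
    [[-0.016,0,-0.047],0,0],
    [[-0.016,0,-0.047],0,0],
    [[-0.016,0,-0.047],0,0],
    [[-0.016,0,-0.047],0,0],
    [[-0.016,0,-0.047],0,0],
    [[-0.016,0,-0.047],0,0],
    [[0,0,0],-0.16,0],
    [[0,0,0],-0.16,0],
    [[0,0,0],-0.16,0],
    [[0,0,0],-0.16,0],
    [[0,0,0],-0.16,0],
    [[0,0,0],-0.16,0],
    [[0,0,0],-0.16,0],
    [[0,0,0],-0.16,0],
    [[0,0,0],-0.16,0],
    [[0,0,0],-0.16,0],
    [[0,0,0],-0.16,0],
    [[0,0,0],-0.16,0],
  ],
)

```text
clock: 3.85
position: [0.4777, 0.147, 0.4022]
tcp_rot: [-1.472, 0.649, -0.648]
wrist_force: [-0.1, 0.2, -0.1]
finger_gap: 0.0868
```

Run:
```python
from h import *
from station import env
c=env.get_calibration('wrist');im,d=env.grab_frame('wrist')
cv2.imwrite('pics/w1.png',im[:,:,::-1])
P=cloud(c,d);np.savez('w1.npz',im=im,d=d,P=P)
plan(env,[FOOT[0],FOOT[1],.30],42)
m=(P[...,2]>.225)&(P[...,2]<.26)&(d>0.2)
n,l,s,cc=cv2.connectedComponentsWithStats(m.astype(np.uint8))
for i in range(1,n):
    if s[i,4]>100: print(s[i],cc[i],P[l==i].mean(0))
```

```text
tcp [0.4777 0.147  0.4023] jaw 42.920892956476315 tooly [-0.0006 -0.0001 -1.    ] gap 0.08708282022952595 t 3.9 F [-0.2581 -0.7     0.0674] q7 0.3559590025743189
shift [ 0.0023  0.1023 -0.001 ]
turn rad 0.016072614148936418 -3.1255200394408567
[ 253  175   41   37 1327] [272.945  193.0573] [0.475  0.1428 0.2413]
```

View pics/w1.png

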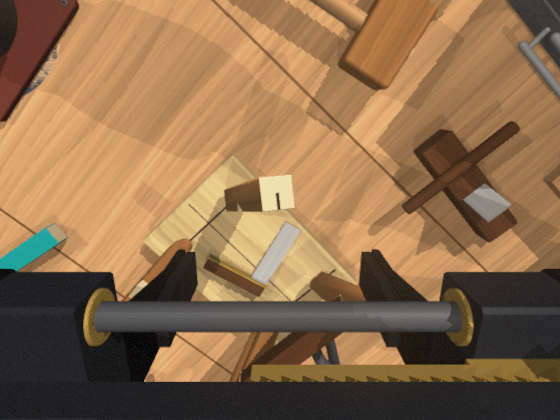

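The foot face is at (262–294, 176–211) and its pencil mark points down to about (279,208). The face edges are already close to the jaw line. Next I work out the leg angle and the face centre.

Run:
```python
from h import *
from station import env
f=np.load('w1.npz');im,P=f['im'].astype(int),f['P']
a=Rs@np.array([0,np.sin(np.radians(25)),np.cos(np.radians(25))]); ex=Rs@np.array([1,0,0]); ey=np.cross(a,ex)
v,u=np.mgrid[:420,:560]
roi=(abs(u-277)<24)&(abs(v-193)<24)
face=roi&(im.min(-1)>110)&(P[...,2]>.225)
q=P[face]; c=q.mean(0)
print('n',face.sum(),'centre',c,'expected',FOOT,'dot a',((q-FOOT)@a).mean(),((q-FOOT)@a).std())
X=np.stack([q@ex,q@ey],-1); print('rect centre/size/ang',*rect(X), 'foot in same',FOOT@ex,FOOT@ey)
mk=roi&(im.max(-1)<100)&(abs((P-FOOT)@a)<.008)
mk&=(abs((P-c)@ex)<.013)&(abs((P-c)@ey)<.013)
m=P[mk]; dv=m.mean(0)-c; print('mark n',mk.sum(),'theta from mark',np.degrees(np.arctan2(dv@ex,-dv@ey)))
```

```text
n 1064 centre [0.4764 0.1459 0.2431] expected [0.4784 0.1447 0.24  ] dot a 0.003294478776944143 0.019489204225946563
rect centre/size/ang [0.4364 0.0314] [120.2286  33.9857] 51.33371353149414 foot in same 0.4647373089435535 0.06517479774725399
mark n 29 theta from mark 49.41440927450922
```

apply_moves(
  targets=[
    [[0.0095,0,-0.011],0,0],
    [[0,0.04,0],0,0],
    [[0,0.04,0],0,0],
    [[0,0.04,0],0,0],
    [[0,0.04,0],0,0],
    [[0,0.03,0],0,0],
    [[0,0.018,0],0,0],
    [[0,0,0],0,0],
    [[0,0,0],0,0.4],
    [[0,0,0],0,0.5],
    [[0,0,0],0,0.8],
    [[0,0,0],0,1],
    [[0,0,0],0,1],
    [[0,0,0],0,1],
  ],
  grip_force=55,
)

```text
clock: 5.65
position: [0.4768, 0.1334, 0.1949]
tcp_rot: [-1.469, 0.652, -0.653]
wrist_force: [7.6, 4.7, -2.8]
finger_gap: 0.0482
```

apply_moves(
  targets=[
    [[0,0,0],0.083,1],
    [[0,0,0],0.083,1],
    [[0,0,0],0.083,1],
    [[0,0,0],0.083,1],
    [[0,0,0],0.083,1],
    [[0,0,0],0.083,1],
    [[0,0,0],0.083,1],
    [[0,0,0],0.083,1],
    [[0,0,0],0.083,1],
    [[0,0,0],0.083,1],
    [[0,0,0],0,1],
    [[0,0,0],0,1],
    [[0,0,0],0,1],
    [[0,0,0],0,1],
  ],
)

```text
clock: 7.4
position: [0.4764, 0.1341, 0.1954]
tcp_rot: [-1.163, 1.275, -1.276]
wrist_force: [-2.3, 5.3, 4.5]
finger_gap: 0.0337
```

Run:
```python
from h import *
from station import env
plan(env,[FOOT[0],FOOT[1],.40],np.degrees(yaw))
im,d=env.grab_frame('wrist');cv2.imwrite('pics/w2.png',im[:,:,::-1])
```

```text
tcp [0.4764 0.1341 0.1954] jaw -5.212518929965334 tooly [ 0.0017  0.0012 -1.    ] gap 0.033728308487351845 t 7.4 F [-2.3187  5.2711  4.4567] q7 -0.48773287433463025
shift [-0.011  -0.2046  0.0014]
turn rad -0.007975617650426762 3.1336170359393662
```

View pics/w2.png

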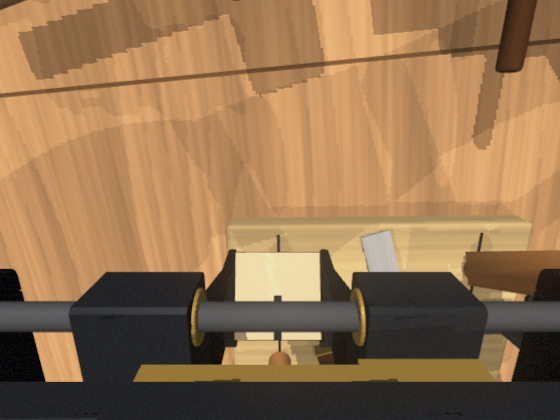

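The foot sits flat in the jaws (gap 33.7 mm), with its mark at (277,300) parallel to the pencil line. I release it and go to the rail.

apply_moves(
  targets=[
    [[0,0,0],0,0],
    [[0,0,0],0,0],
    [[0,0,0],0,0],
    [[0,0,0],0,0],
    [[0,-0.03,0],0,0],
    [[0,-0.045,0],0,0],
    [[0,-0.045,0],0,0],
    [[0,-0.045,0],0,0],
    [[0,-0.04,0],0,0],
    [[0,0,0],0,0],
  ],
)

```text
clock: 8.7
position: [0.477, 0.1332, 0.4025]
tcp_rot: [-1.159, 1.275, -1.279]
wrist_force: [0.2, -0.2, -0.3]
finger_gap: 0.0872
```

Run:
```python
from h import *
from station import env
c=env.get_calibration('wrist');im,d=env.grab_frame('wrist')
P=cloud(c,d);np.savez('w3.npz',im=im,d=d,P=P)
plan(env,[.4884,-.398,.3],-74)
a=Rs@np.array([0,np.sin(np.radians(25)),np.cos(np.radians(25))]); ex=Rs@np.array([1,0,0]); ey=np.cross(a,ex)
m=(im.min(-1)>110)&(np.linalg.norm(P-FOOT,axis=-1)<.032)&(abs((P-FOOT)@a)<.006)
q=P[m];r=rect(np.stack([q@ex,q@ey],-1));print('face',m.sum(),q.mean(0),*r)
cv2.imwrite('pics/w3.png',im[:,:,::-1])
```

```text
tcp [0.4765 0.1329 0.4004] jaw -5.38666624824026 tooly [ 0.0019  0.0004 -1.    ] gap 0.08680065252048795 t 8.75 F [ 0.3905 -0.8172  0.1602] q7 -0.4523267992172676
shift [0.5275 0.1002 0.0615]
turn rad 1.197528584737961 -1.944064068851832
face 1123 [0.4769 0.1461 0.2417] [0.4632 0.0656] [33.6643 33.5824] 88.91578674316406
```

View pics/w3.png

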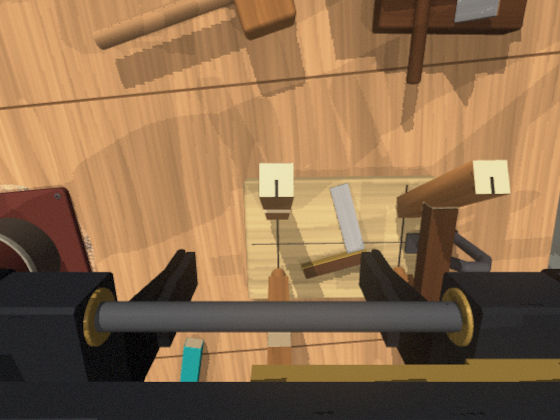

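The loose leg is aligned to about 1°: foot face at (277,180), mark straight down along the line. Now the rail.

apply_moves(
  targets=[
    [[0.048,0,0.0056],0,0],
    [[0.048,0,0.0056],0,0],
    [[0.048,0,0.0056],0,0],
    [[0.048,0,0.0056],0,0],
    [[0.048,0,0.0056],0,0],
    [[0.048,0,0.0056],0,0],
    [[0.048,0,0.0056],0,0],
    [[0.048,0,0.0056],0,0],
    [[0.048,0,0.0056],0,0],
    [[0.048,0,0.0056],0,0],
    [[0.048,0,0.0056],0,0],
    [[0,0,0],0.15,0],
    [[0,0,0],0.15,0],
    [[0,0,0],0.15,0],
    [[0,0,0],0.15,0],
    [[0,0,0],0.15,0],
    [[0,0,0],0.15,0],
    [[0,0,0],0.15,0],
    [[0,0,0],0.15,0],
    [[0,0,0],0,0],
  ],
)

```text
clock: 11.25
position: [0.4875, -0.3986, 0.398]
tcp_rot: [-0.291, 2.075, -2.072]
wrist_force: [-0.1, 0.4, 0.4]
finger_gap: 0.0869
```

Run:
```python
from h import *
from station import env
c=env.get_calibration('wrist');im,d=env.grab_frame('wrist')
P=cloud(c,d)
m=(P[...,2]>.018)&(P[...,2]<.038)&(im.sum(-1)<330)&(np.hypot(P[...,0]-.4884,P[...,1]+.398)<.125)&(d>.2)
n,l,s,cc=cv2.connectedComponentsWithStats(m.astype(np.uint8))
i=1+s[1:,4].argmax();q=P[l==i];print(s[i],cc[i],q.mean(0),*rect(q[:,:2]))
plan(env,[.4884,-.398,.02],-74)
cv2.imwrite('pics/w4.png',im[:,:,::-1])
```

```text
[ 266   92   23  126 2687] [276.952  153.1303] [ 0.4925 -0.3952  0.0291] [ 0.4866 -0.3967] [196.9936  34.0238] 15.581399917602539
tcp [ 0.4876 -0.3986  0.3983] jaw -73.95270204763412 tooly [-0.0016  0.0011 -1.    ] gap 0.08662882188153899 t 11.3 F [ 0.5377  0.0057 -0.0149] q7 -0.6739378617803508
shift [-0.0014  0.3783  0.0002]
turn rad 0.0008255049982360608 -3.140767148591557
```

View pics/w4.png

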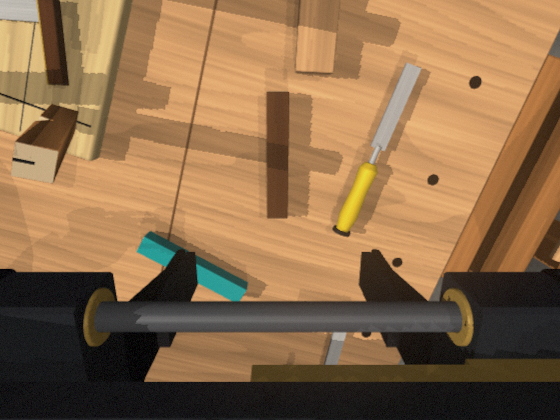

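The rail is at (277,153) in the picture, parallel to the image columns and well clear of the chisel and the decoy. I grasp it now.

apply_moves(
  targets=[
    [[0,0.05,-0.002],0.008,0],
    [[0,0.05,0],0,0],
    [[0,0.05,0],0,0],
    [[0,0.05,0],0,0],
    [[0,0.05,0],0,0],
    [[0,0.05,0],0,0],
    [[0,0.04,0],0,0],
    [[0,0.03,0],0,0],
    [[0,0.015,0],0,0],
    [[0,0.006,0],0,0],
    [[0,0,0],0,0],
    [[0,0,0],0,0.4],
    [[0,0,0],0,0.7],
    [[0,0,0],0,1],
    [[0,0,0],0,1],
    [[0,0,0],0,1],
  ],
  grip_force=30,
)

```text
clock: 13.3
position: [0.4872, -0.3968, 0.0086]
tcp_rot: [-0.281, 2.078, -2.078]
wrist_force: [-0.5, -0.4, 0.2]
finger_gap: 0.0451
```

apply_moves(
  targets=[
    [[0,0,0],0,1],
    [[0,0,0],0,1],
    [[0,0,0],0,1],
  ],
)

```text
clock: 13.68
position: [0.4872, -0.3968, 0.0085]
tcp_rot: [-0.281, 2.078, -2.078]
wrist_force: [-1.2, 0.7, 0.0]
finger_gap: 0.0335
```

apply_moves(
  targets=[
    [[0,-0.03,0],0,1],
    [[0,-0.05,0],0,1],
    [[0,-0.05,0],0,1],
    [[0,-0.05,0],0,1],
    [[0,-0.05,0],0,1],
    [[0,-0.05,0],0,1],
    [[0,-0.05,0],0,1],
    [[0,-0.03,0],0,1],
    [[-0.0082,0,-0.0378],0,1],
    [[-0.0082,0,-0.0378],0,1],
    [[-0.0082,0,-0.0378],0,1],
    [[-0.0082,0,-0.0378],0,1],
    [[-0.0082,0,-0.0378],0,1],
    [[-0.0082,0,-0.0378],0,1],
    [[-0.0082,0,-0.0378],0,1],
    [[-0.0082,0,-0.0378],0,1],
    [[-0.0082,0,-0.0378],0,1],
    [[-0.0082,0,-0.0378],0,1],
  ],
)

```text
clock: 15.92
position: [0.4655, -0.0094, 0.3685]
tcp_rot: [-0.281, 2.078, -2.078]
wrist_force: [0.1, 0.3, -1.5]
finger_gap: 0.0339
```

apply_moves(
  targets=[
    [[0,0,0],-0.1216,1],
    [[0,0,0],-0.1216,1],
    [[0,0,0],-0.1216,1],
    [[0,0,0],-0.1216,1],
    [[0,0,0],-0.1216,1],
    [[0,0,0],-0.1216,1],
    [[0,0,0],-0.1216,1],
    [[0,0,0],-0.1216,1],
    [[0,0,0],-0.1216,1],
    [[0,0,0],-0.1216,1],
    [[0,0,0],0,1],
    [[0,0,0],0,1],
  ],
)

```text
clock: 17.42
position: [0.4658, -0.0106, 0.3685]
tcp_rot: [-1.166, 1.274, -1.274]
wrist_force: [0.5, 0.5, -0.5]
finger_gap: 0.0337
```

Run:
```python
from h import *
from station import env
plan(env,[SEAT[0],SEAT[1],.25],np.degrees(yaw))
for n in ('wrist','top','scene'):
    c=env.get_calibration(n);im,d=env.grab_frame(n);np.savez(f'{n}5.npz',im=im,d=d,P=cloud(c,d))
    if n!='top': cv2.imwrite(f'pics/{n}5.png',im[:,:,::-1])
w=cv2.imread('pics/wrist5.png');s=cv2.imread('pics/scene5.png')[90:300,170:370]
t=np.load('top5.npz')['im'][150:290,210:400,::-1]
s=cv2.resize(s,(400,420));t=cv2.resize(t,(400,300));
a=np.zeros((420,800,3),np.uint8);a[:,:400]=s;a[:300,400:]=t;cv2.imwrite('pics/c5.png',a)
```

```text
tcp [ 0.4658 -0.0106  0.3685] jaw -5.080473405042846 tooly [-0.0002  0.     -1.    ] gap 0.033690047480126946 t 17.425 F [ 0.4766  0.504  -0.4504] q7 -0.14040425662744238
shift [ 0.0012  0.1185 -0.0003]
turn rad -0.005670988478005095 3.135921665111788
```

View pics/wrist5.png

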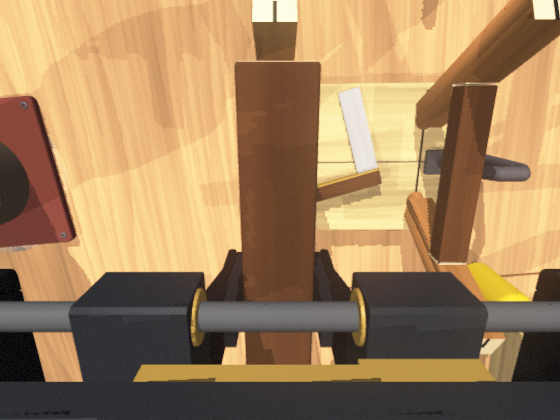

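View pics/c5.png

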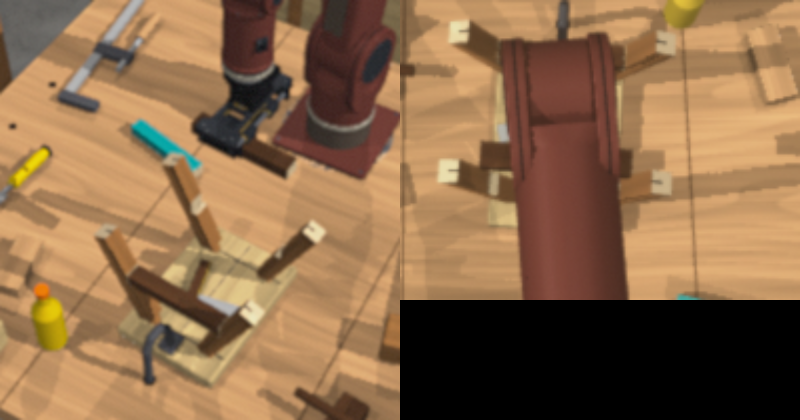

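The wrist and composite views show the rail held level at its middle above the near pair, parallel to the line. Next I measure its ends relative to the feet, in stool axes.

Run:
```python
from h import *
from station import env
s=env.sense();tc=Rs.T@(s['position']-SC);print('tcp in stool',tc,'seat want [-.105 0]')
for n in ('top','wrist','scene'):
    f=np.load(n+'5.npz');im,P=f['im'].astype(int),f['P'];Q=(P-SC)@Rs
    for sg in (1,-1):
        for sx in (-1,1):
            a=np.array([0,sg*np.sin(np.radians(25)),np.cos(np.radians(25))]);F=np.array([.105*sx,sg*.157,.24])
            m=(np.linalg.norm(Q-F,axis=-1)<.032)&(abs((Q-F)@a)<.007)&(im.min(-1)>100)
            if m.sum()>20:
                e2=np.cross(a,[1,0,0]);c,sz,an=rect(np.stack([(Q[m]-F)[:,0],(Q[m]-F)@e2],-1));print(n,'foot',sg,sx,m.sum(),'err mm (x,y)',c*1000,sz,an)
    m=(abs(Q[...,0]-tc[0])<.03)&(abs(Q[...,1])<.13)&(abs(Q[...,2]-.385)<.02)&(im.sum(-1)<330)&(im[...,0]-im[...,2]>15)
    n_,l,st,cc=cv2.connectedComponentsWithStats(m.astype(np.uint8))
    for i in range(1,n_):
        if st[i,4]>30:
            q=Q[l==i];print(n,'rail',st[i],'y',q[:,1].min(),q[:,1].max(),'x',np.percentile(q[:,0],[2,50,98]),'z',np.percentile(q[:,2],[5,50,95]))
    # slope of top face along y
    q=Q[m&(abs(Q[...,2]-np.median(Q[m][:,2]))<.004)]
    if len(q)>50: print(' fit z~y',np.polyfit(q[:,1],q[:,2],1),' x~y',np.polyfit(q[:,1],q[:,0],1))
```

```text
tcp in stool [-0.1046  0.0012  0.3685] seat want [-.105 0]
top foot 1 -1 100 err mm (x,y) [1.1136 0.329 ] [33.5269 32.7288] 88.4794921875
top foot 1 1 93 err mm (x,y) [0.7912 0.203 ] [35.3518 34.5711] 2.6560094356536865
top foot -1 -1 95 err mm (x,y) [ 0.7204 -1.2059] [33.9005 34.0062] 87.49137878417969
top foot -1 1 87 err mm (x,y) [ 1.2402 -0.8632] [33.5563 33.4819] 89.67816925048828
top rail [248 216  15  14 194] y 0.05892949127174762 0.09985325160448266 x [-0.1197 -0.1047 -0.087 ] z [0.3767 0.3865 0.3905]
top rail [315 220   6  13  74] y -0.10079447276387815 -0.08564479538357338 x [-0.12   -0.1049 -0.0884] z [0.3751 0.3871 0.39  ]
 fit z~y [-0.0023  0.3868]  x~y [ 0.0011 -0.1036]
wrist foot 1 -1 943 err mm (x,y) [-1.9882 -7.7765] [19.2627 33.3241] 89.03097534179688
wrist foot 1 1 454 err mm (x,y) [-8.6737 -8.3165] [17.6193 20.8316] 85.51582336425781
wrist foot -1 1 256 err mm (x,y) [5.2139 2.4409] [21.2341 36.2253] 1.8997349739074707
wrist rail [  211    62   134   239 19808] y -0.006019685214207579 0.10075731309025387 x [-0.126  -0.1047 -0.0834] z [0.3879 0.3892 0.3906]
wrist rail [ 245  332   67   33 2141] y -0.04467017553970361 -0.02204827515217659 x [-0.1208 -0.1048 -0.0889] z [0.3884 0.3893 0.3902]
 fit z~y [-0.0015  0.3893]  x~y [ 0.0026 -0.1048]
scene foot 1 -1 72 err mm (x,y) [0.6482 0.4476] [37.0482 31.6425] 81.13249969482422
scene foot 1 1 83 err mm (x,y) [1.4907 1.108 ] [34.8371 35.0502] 86.0412368774414
scene foot -1 -1 37 err mm (x,y) [0.9021 1.7574] [39.4211 32.2543] 87.48515319824219
scene foot -1 1 45 err mm (x,y) [ 1.3871 -0.8374] [42.227  33.2145] 89.3315658569336
scene rail [289 158  29  21 294] y 0.007981634288611261 0.10211215393207107 x [-0.1189 -0.0933 -0.0818] z [0.3679 0.3856 0.3918]
 fit z~y [0.0002 0.3864]  x~y [ 0.0336 -0.1011]
```

The rail is within 1 mm of the notch middle along y, needs 0.7 mm in x, and needs about 225 mm of descent.

apply_moves(
  targets=[
    [[0,0,0.0007],-0.005,1],
    [[0,0.04,0],0,1],
    [[0,0.045,0],0,1],
    [[0,0.045,0],0,1],
    [[0,0.03,0],0,1],
    [[0,0.015,0],0,1],
    [[0,0.01,0],0,1],
    [[0,0.01,0],0,1],
    [[0,0.006,0],0,1],
    [[0,0.006,0],0,1],
    [[0,0.005,0],0,1],
    [[0,0,0],0,1],
  ],
)

```text
clock: 19.08
position: [0.4665, -0.0107, 0.1563]
tcp_rot: [-1.17, 1.269, -1.268]
wrist_force: [-0.5, 0.4, -1.9]
finger_gap: 0.0334
```

apply_moves(
  targets=[
    [[0,0.003,0],0,1],
    [[0,0.003,0],0,1],
    [[0,0.002,0],0,1],
    [[0,0.002,0],0,1],
    [[0,0,0],0,1],
    [[0,0,0],0,1],
  ],
)

```text
clock: 19.82
position: [0.4667, -0.0107, 0.1466]
tcp_rot: [-1.17, 1.269, -1.269]
wrist_force: [0.4, -0.8, -2.2]
finger_gap: 0.0337
```

apply_moves(
  targets=[
    [[0,0.001,0],0,1],
    [[0,0.001,0],0,1],
    [[0,0.001,0],0,1],
    [[0,0,0],0,1],
    [[0,0,0],0,1],
  ],
)

```text
clock: 20.45
position: [0.4666, -0.0107, 0.1436]
tcp_rot: [-1.17, 1.269, -1.269]
wrist_force: [-0.3, 0.4, -0.9]
finger_gap: 0.0339
```

apply_moves(
  targets=[
    [[0,0.001,0],0,1],
    [[0,0,0],0,1],
    [[0,0,0],0,1],
  ],
)

```text
clock: 20.82
position: [0.4667, -0.0107, 0.1431]
tcp_rot: [-1.17, 1.268, -1.269]
wrist_force: [-2.6, -0.4, 5.3]
finger_gap: 0.0336
```

apply_moves(
  targets=[
    [[0,0.001,0],0,1],
    [[0,0,0],0,1],
    [[0,0,0],0,1],
  ],
)

```text
clock: 21.2
position: [0.4668, -0.0107, 0.1431]
tcp_rot: [-1.169, 1.268, -1.269]
wrist_force: [-7.3, -0.3, 15.4]
finger_gap: 0.0333
```

The rail made contact at the predicted height. I take off the load, open the fingers and lift away.

apply_moves(
  targets=[
    [[0,-0.0015,0],0,1],
    [[0,0,0],0,0.5],
    [[0,0,0],0,0.3],
    [[0,0,0],0,0],
    [[0,0,0],0,0],
    [[0,-0.01,0],0,0],
    [[0,-0.03,0],0,0],
    [[0,-0.05,0],0,0],
    [[0,-0.05,0],0,0],
    [[0,-0.05,0],0,0],
    [[0,-0.04,0],0,0],
    [[0,0,0],0,0],
    [[0,0,0],0,0],
  ],
)

```text
clock: 22.82
position: [0.4664, -0.0107, 0.3728]
tcp_rot: [-1.17, 1.269, -1.269]
wrist_force: [0.3, 0.3, -0.3]
finger_gap: 0.0874
```

Run:
```python
from h import *
from station import env
print(env.sense()['position'])
for n in ('wrist','scene'):
    c=env.get_calibration(n);im,d=env.grab_frame(n);P=cloud(c,d);Q=(P-SC)@Rs
    cv2.imwrite(f'pics/{n}6.png',im[:,:,::-1]);im=im.astype(int)
    m=(abs(Q[...,0]+.104)<.025)&(abs(Q[...,1])<.13)&(abs(Q[...,2]-.163)<.006)&(im.sum(-1)<360)
    q=Q[m]
    print(n,m.sum(),'y',np.percentile(q[:,1],[.5,99.5]),'x',np.percentile(q[:,0],[2,50,98]),'z',np.median(q[:,2]),'z~y',np.polyfit(q[:,1],q[:,2],1),'x~y',np.polyfit(q[:,1],q[:,0],1))
    a=np.array([0,np.sin(np.radians(25)),np.cos(np.radians(25))]);F=np.array([-.104,.157,.24])
    m=(np.linalg.norm(Q-F,axis=-1)<.032)&(abs((Q-F)@a)<.007)&(im.min(-1)>100);e2=np.cross(a,[1,0,0])
    print('foot',*rect(np.stack([(Q[m]-F)[:,0],(Q[m]-F)@e2],-1)))
w=cv2.imread('pics/wrist6.png')
s=cv2.resize(cv2.imread('pics/scene6.png')[140:290,190:350],(400,375));w=cv2.resize(w,(400,300))
a=np.zeros((375,800,3),np.uint8);a[:,:400]=s;a[:300,400:]=w;cv2.imwrite('pics/c6.png',a)
```

```text
[ 0.4664 -0.0107  0.3728]
wrist 5372 y [-0.1034  0.1041] x [-0.1199 -0.104  -0.088 ] z 0.1639604549741914 z~y [-0.0009  0.164 ] x~y [-0.007  -0.1039]
foot [-0.0027 -0.0069] [33.7744 20.0719] 0.456453412771225
scene 376 y [-0.1237  0.1253] x [-0.1178 -0.0978 -0.0816] z 0.16228208845695122 z~y [0.0039 0.1624] x~y [ 0.006  -0.0987]
foot [0.0005 0.0005] [37.0932 33.1993] 0.5474223494529724
```

View pics/c6.png

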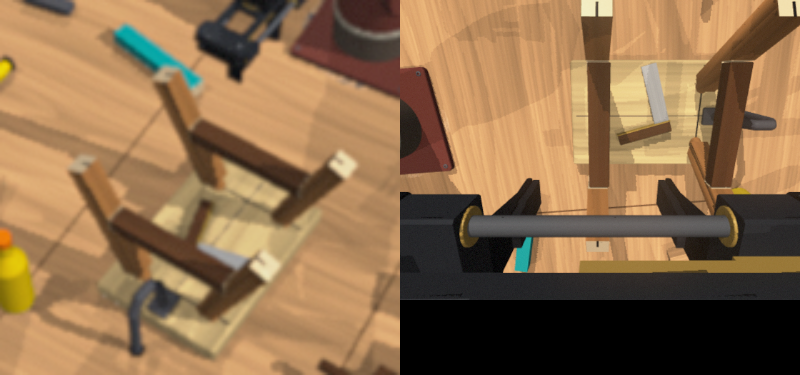

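The picture shows the rail seated in both near notches, level and in line with the legs like the far rail, and the gripper is clear.

```bash
python3 -c "
from station import env
print(env.close_job())"
```

```text
the job is handed in; nothing more can be done
None
```

I turned the loose leg about 48° clockwise, seen from above, until its notch faced along the pencil line, then let it go. I then laid the dark rail in both near notches, taking it off at about 15 N of contact force, and handed the job in at about 23 s of the 53 s allowed.

The last checks, from the cameras:
- **Leg:** within about 1° of the line in the wrist view.
- **Rail:** its top is at 162–164 mm against 163 mm nominal. Its centre is within about 1 mm across and along, and it is level and parallel to within 0.01 rad in the wrist view.
- **Disagreement:** the final scene-camera mask put the rail's middle about 5 mm off across its width and its length at about 249 mm. I believe that mask also caught the side face and parts of the legs. The wrist's partial fit of the loose leg's foot was also off, because the foot was cut by the picture's edge.
- **Clearance:** the gripper was open and about 0.2 m above the rail. I saw no bystander move in the pictures, but did not measure their positions again.

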